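# Lay up the serving boards with their dip dishes

## Robot

A 6-joint arm with a two-finger parallel gripper is mounted at the origin on the work surface. World frame = base frame: x ahead of the robot, y to its left, z up, the work surface at z = 0. Lengths are in m, angles in rad, forces in N, time in s.
With the tool pointing down it reaches from about 0.3 to 0.825 m from the base axis. Payload 5.4 kg.
Tool frame: the origin (TCP) lies at the very end of the fingers, on their centre line; the grasp point (between the pads) lies 19 mm behind it; z points along the fingers, y is the line along which they close (so a half turn about z gives the same grasp; the last joint's range is limited). The gripper opens to 92 mm and grips with 3 to 60 N. Pads are 20 mm wide; open, the fingers measure 128 mm over their backs; the gripper's body (75 mm by 189 mm) begins 69 mm behind the grasp point.
Start: joints at [0.961, 0.158, 1.597, -0, 1.386, -0.21], TCP at [0.224, 0.53, 0.215] pointing down, gripper open.
Joint ranges: [-2.91, 2.91], [-0.94, 2.29], [0.18, 2.7], [-1.29, 4.43], [0.17, 2.64], [-3, 3]. Speed limits (rad/s): [2.57, 2.57, 3.14, 3.14, 3.14, 3.14].

## Interface

Orientations are given as a unit quaternion [w, x, y, z].
In Python, from station import bot gives the robot as it stands. The module is installed in compiled form; this text tells all that it offers.
- The arm moves only by the tool servo_tool, never from a script. Its argument "series" is a list of rows, each a list of 2 entries, a list of its own where there are three numbers: the shift along the tool's x, y, z each as a share of 60 cm, from -1 to 1, then the turn, a rotation vector about the tool's x, y, z each as a share of 360 degrees, from -1 to 1. In form: [[[dx, dy, dz], [ax, ay, az]], ...]. A call has 1 to 8 rows; each row is the pose to reach, as a shift and turn from the pose commanded when the call began, along the tool's axes at that moment, turning the shorter way round; what a row does not reach only later rows make up. A row lasts 1/12 s, in which the tool goes at most 41.7 mm and 7.16 degrees, less where a joint would pass 70% of its speed; a pose out of reach is approached as far as the arm can. A call with a number of a shift or a turn outside -1 to 1 is refused whole. A call with a gripper value outside its range is refused whole. "claw" is the closure, from 0 (fully open) to 1 (shut), set as the call begins (left out, the last holds). The fingers move at their own pace and stop on an object; "grip_force" is the grip in N (left out, the last holds). Time passes only in rows, so rows that repeat a pose let the fingers close. It gives the time, the measured TCP pose, the force, the opening and the grip force at its end, in the units of the state.
- bot.get_obs(): the state, without advancing time (a new reading comes with each control period).
- bot.camera(name): name is "scene" or "top" or "wrist"; returns the picture (400x640x3 uint8, red, green, blue); there is no depth.
- bot.camera_model(name): a dict with "camera_matrix" (3x3 intrinsics, pixels), "rvec" (rotation vector, rad) and "tvec" (3), from world to camera coordinates, as OpenCV has them. Camera axes: x right, y down, z forward; pixel columns grow to the right and rows downward; lengths in m; the calibration is good to about 2 mm. A picture is of the moment at which its call begins: read the wrist's pose just before it. camera_model takes no time and is no camera call; for the wrist camera it gives the pose at the moment of the call.
- bot.finish_job(): hands the job in; it is judged then, once.
Trained networks look in the newest picture that a camera, given by its name, has taken for a name from the list of things; names that differ only in an ending like _2 or _b are one class to them, and where a whole thing is asked for, a point or a joint stands for the part that bears it (a point fixed in the world has none). Each returns a list of dicts, best first, with "p" (0 to 1); they miss things now and then, are a little off and sometimes report something else, mostly with a low value. They report only what shows in the picture. A call takes as long as a camera call. They do not tell look-alikes from the thing itself.
- bot.spot_in(query, camera): "at" ([x, y, z] in m, in the coordinates of the camera as it stood for that picture, good to about 4 mm: the middle of the surface that is visible of it).
- bot.spot_point(query, camera): "at" ([x, y, z] in m, in the coordinates of the camera as it stood for that picture, good to about 4 mm: a listed point, or the origin of a listed thing).
The state is a dict: "clock": time; "joint_pos": joint angles; "joint_velocities": joint speeds; "tau": joint torques, N m; "ee_pos": TCP position; "tool_rot": TCP orientation; "force": force on the tool from outside, world axes, zero at the start; "ft_torque": the same for the moment, N m; "width": finger opening in m; "grasp_force": force on a finger pad.
Only numpy, scipy, OpenCV 4.12 (cv2) and the standard library are available. Lean on these libraries where they do the work, as an engineer would, in place of code of your own. Each camera call takes 0.05 s, during which the arm holds its last target. There are 200 camera calls.

## Task

The dip dishes have been put away stacked: the small round one in the large round one, the small square one in the large square one. Take the stacks apart and lay up the four serving boards: set each dish upright in the board recess cut for its shape and size, flat on the bottom of the recess, lowered gently and not dropped. Leave the funnel and the open spice tin standing where they are.

Things in the scene. Friction and masses are not known exactly. Their poses are not given: they have to be found in the camera images.
- large_round: the large round dip dish: open white ceramic, straight walls, 64 mm outside diameter, 26 mm high, walls 4 mm, bottom 5 mm thick, 150 g. At the start the small round dish stands in it. Origin: centre of its underside; z up.
- small_round: the small round dip dish: open white ceramic, straight walls, 42 mm outside diameter, 44 mm high, walls 4 mm, 100 g. At the start it stands on the inner bottom of the large round dish and rises 23 mm above that dish's rim. Origin: centre of its underside; z up.
- large_square: the large square dip dish: open white ceramic, straight walls, 60 x 60 mm outside, 26 mm high, walls 4 mm, bottom 4 mm thick, 150 g; its sides lie along its x and y axes. At the start the small square dish stands in it. Origin: centre of its underside; z up.
- small_square: the small square dip dish: open white ceramic, straight walls, 38 x 38 mm outside, 44 mm high, walls 4 mm, 100 g; its sides lie along its x and y axes. At the start it stands on the inner bottom of the large square dish and rises 22 mm above that dish's rim, its sides turned up to 0.2 rad from that dish's. Origin: centre of its underside; z up.
- board_large_round: fixed dark wooden serving board 165 x 105 x 18 mm with a 70 mm handle. Away from the handle it has a round recess 82 mm across, cork-lined, 7 mm deep (floor 11 mm above the table), cut for the large round dish with 9 mm of play all round. Origin: at table height under the recess centre, 52 mm from the near end and both long sides; x points to the handle, z up.
- board_small_round: fixed dark wooden serving board 165 x 105 x 18 mm with a 70 mm handle. Away from the handle it has a round recess 60 mm across, cork-lined, 7 mm deep (floor 11 mm above the table), cut for the small round dish with 9 mm of play all round. Origin: at table height under the recess centre, 52 mm from the near end and both long sides; x points to the handle, z up.
- board_large_square: fixed dark wooden serving board 165 x 105 x 18 mm with a 70 mm handle. Away from the handle it has a square recess 78 x 78 mm, sides along x and y, cork-lined, 7 mm deep (floor 11 mm above the table), cut for the large square dish with 9 mm of play all round. Origin: at table height under the recess centre, 52 mm from the near end and both long sides; x points to the handle, z up.
- board_small_square: fixed dark wooden serving board 165 x 105 x 18 mm with a 70 mm handle. Away from the handle it has a square recess 56 x 56 mm, sides along x and y, cork-lined, 7 mm deep (floor 11 mm above the table), cut for the small square dish with 9 mm of play all round. Origin: at table height under the recess centre, 52 mm from the near end and both long sides; x points to the handle, z up.
- funnel: bystander: small aluminium funnel standing mouth down, 72 mm across, 92 mm high, loose. Origin: centre of its mouth on the table.
- spice_tin: bystander: empty steel spice tin, 62 x 46 x 55 mm, its hinged lid standing open to 105 mm height, loose. Origin: centre of its underside.
Not all that is in view belongs to the job. Leave any blue look-alike of the small_round alone.

How it is judged:
At the end, for the whole second after the job is handed in: Each of the four dishes stands in the recess of its own board, its underside on the recess floor (8 to 13.5 mm above the board's underside), its centre within 12 mm (round) or 14 mm (square) of the recess centre, upright within 0.06 rad, at rest (under 0.02 m/s) (horizontal distance between large_round and board_large_round below 0.012 m and z of large_round in the frame of board_large_round between 0.008 and 0.0135 m and angle between each of large_round, small_round, large_square, small_square's own z axis and vertical below 0.06 rad and linear speed of each of large_round, small_round, large_square, small_square below 0.02 m/s and horizontal distance between small_round and board_small_round below 0.012 m and z of small_round in the frame of board_small_round between 0.008 and 0.0135 m and horizontal distance between large_square and board_large_square below 0.014 m and z of large_square in the frame of board_large_square between 0.008 and 0.0135 m and horizontal distance between small_square and board_small_square below 0.014 m and z of small_square in the frame of board_small_square between 0.008 and 0.0135 m); the robot touches nothing.
It fails at once if a dish is dropped onto its board (faster than 0.6 m/s within 60 mm of its place) ((distance between large_round and board_large_round below 0.06 m and linear speed of large_round above 0.6 m/s) or (distance between small_round and board_small_round below 0.06 m and linear speed of small_round above 0.6 m/s) or (distance between large_square and board_large_square below 0.06 m and linear speed of large_square above 0.6 m/s) or (distance between small_square and board_small_square below 0.06 m and linear speed of small_square above 0.6 m/s)).
It fails at once if the funnel is shifted by more than 20 mm or tipped (distance of funnel from where it was at the start of the episode above 0.02 m or angle between funnel's own z axis and vertical above 0.3 rad).
It fails at once if the spice tin is shifted by more than 20 mm or tipped (distance of spice_tin from where it was at the start of the episode above 0.02 m or angle between spice_tin's own z axis and vertical above 0.3 rad).
It also fails if it takes over 122 s, if anything falls off the work surface, if the arm or the gripper's body presses on something with over 40 N, if the wrist force passes 120 N, or if a joint passes its speed limit or range.

## Working session

There is one attempt and no reset: what is moved stays moved. The work goes in short steps, Python scripts to look and compute and a tool call to move; the robot and the scene stay as the last step left them, time stands still between calls to the robot, and variables do not carry over. Pictures are saved under pics/ and viewed, at most 14 in all, crops included, and the job is handed in when it is done.

Besides the shell and the picture viewer there is one more tool, called after "Emit:" in YAML: its name, and indented under it one key for each argument. servo_tool: Moves the arm, as the interface text tells. Shift numbers are shares of 60 cm and turn numbers shares of 360 degrees, none past 1 either way. Its arguments: {"type":"object","properties":{"series":{"type":"array"},"claw":{"type":"number"},"grip_force":{"type":"number"}},"required":["series"]}

```bash
mkdir -p pics; cat > h.py <<'E'
import numpy as np, cv2
from station import bot
from scipy.spatial.transform import Rotation as R
def w2(cam,p):
    m=bot.camera_model(cam); Rm=cv2.Rodrigues(np.array(m['rvec'],float))[0]
    return Rm.T@(np.array(p)-np.array(m['tvec']).ravel())
def px(cam,P):
    m=bot.camera_model(cam)
    return cv2.projectPoints(np.array(P,float).reshape(-1,3),np.array(m['rvec'],float),np.array(m['tvec'],float),np.array(m['camera_matrix'],float),None)[0].reshape(-1,2)
def ray(cam,uv,z):
    m=bot.camera_model(cam); Rm=cv2.Rodrigues(np.array(m['rvec'],float))[0];K=np.array(m['camera_matrix'])
    t=np.array(m['tvec']).ravel(); c=-Rm.T@t; d=Rm.T@np.linalg.inv(K)@np.array([uv[0],uv[1],1.])
    return c+d*(z-c[2])/d[2]
def save(cam,name):
    im=np.array(bot.camera(cam)); cv2.imwrite('pics/'+name,im[:,:,::-1]); return im
def tool():
    o=bot.get_obs(); q=o['tool_rot']; return np.array(o['ee_pos']),R.from_quat([q[1],q[2],q[3],q[0]])
E
python3 - <<'E'
from h import *
for c in ['top','scene']:
    save(c,c+'0.png')
    for q in ['large_round','small_round','large_square','small_square','board_large_round','board_small_round','board_large_square','board_small_square','funnel','spice_tin']:
        r=bot.spot_point(q,c)
        print(c,q,[(np.round(w2(c,d['at']),3).tolist(),round(d['p'],2)) for d in r[:3]])
p,r=tool();print(p,r.as_matrix().round(3),bot.get_obs()['clock'])
E
```

```text
top large_round [([0.439, -0.128, 0.004], 0.89)]
top small_round [([0.533, -0.104, 0.001], 0.82), ([0.371, -0.238, 0.004], 0.67), ([0.435, -0.128, 0.008], 0.66)]
top large_square [([0.644, 0.012, 0.001], 0.61), ([0.463, 0.108, 0.002], 0.59)]
top small_square [([0.466, 0.107, 0.004], 0.7)]
top board_large_round [([0.488, -0.353, -0.001], 0.82), ([0.469, 0.107, 0.004], 0.21)]
top board_small_round [([0.517, 0.372, 0.002], 0.96)]
top board_large_square [([0.615, 0.169, 0.003], 0.87)]
top board_small_square []
top funnel [([0.36, 0.291, 0.004], 0.97)]
top spice_tin [([0.645, 0.014, 0.005], 0.66)]
scene large_round [([0.436, -0.129, -0.001], 0.48)]
scene small_round [([0.374, -0.233, -0.003], 0.85), ([0.338, -0.128, 0.004], 0.8), ([0.534, -0.1, 0.003], 0.74)]
scene large_square [([0.466, 0.107, 0.003], 0.73)]
scene small_square [([0.466, 0.108, 0.003], 0.77)]
scene board_large_round [([0.488, -0.355, -0.001], 0.67)]
scene board_small_round [([0.52, 0.37, 0.002], 0.81)]
scene board_large_square [([0.612, 0.166, 0.002], 0.88)]
scene board_small_square [([0.649, -0.142, -0.0], 0.67), ([0.359, 0.292, 0.006], 0.32)]
scene funnel [([0.361, 0.293, 0.005], 0.89)]
scene spice_tin [([0.647, 0.014, 0.001], 0.61)]
[0.22382179 0.52963985 0.21461118] [[-0.921  0.389 -0.   ]
 [ 0.389  0.921  0.   ]
 [ 0.     0.    -1.   ]] 1.1
```

View pics/top0.png

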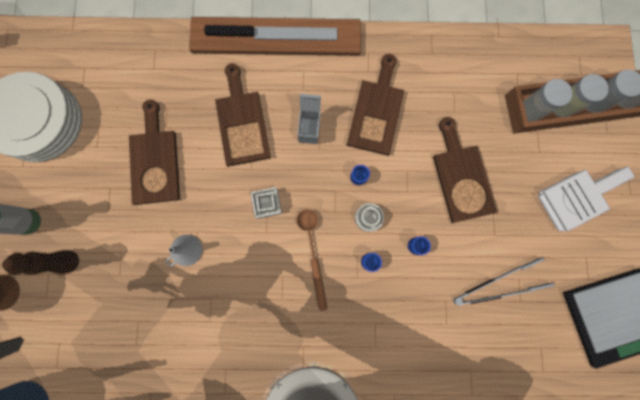

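View pics/scene0.png

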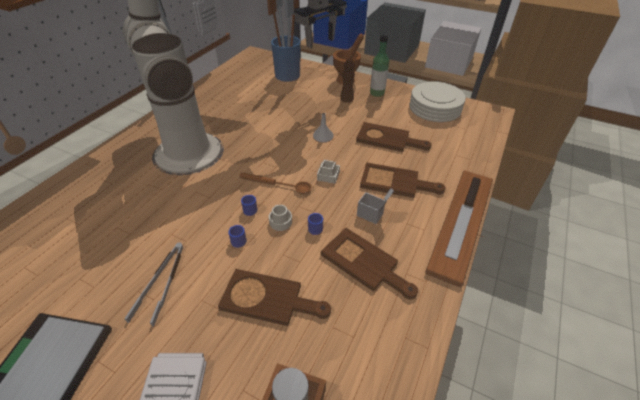

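```bash
cat >> h.py <<'E'
def plan(xyz,yawdeg=None):
    "shares for a move to world TCP xyz with tool y axis along yawdeg (mod 180), from the present pose, tool down"
    p,r=tool(); d=r.inv().apply(np.array(xyz)-p)/.6
    cur=np.degrees(np.arctan2(*r.as_matrix()[[1,0],1])); a=0
    y=cur if yawdeg is None else yawdeg
    a=(y-cur+90)%180-90
    ax=r.inv()*R.from_euler('z',a,degrees=True)*R.from_matrix(np.column_stack([[np.sin(np.radians(cur)),-np.cos(np.radians(cur)),0],[np.cos(np.radians(cur)),np.sin(np.radians(cur)),0],[0,0,1.]])@np.diag([-1,1,-1]))
    print('shift',d.round(4),'turn',(ax.as_rotvec()/2/np.pi).round(4),'cur yaw',round(cur,1),'rows',max(np.ceil(np.linalg.norm(d)*.6/.0417),np.ceil(abs(a)/7.16)))
E
python3 - <<'E'
from h import *
m=bot.camera_model('wrist');p,r=tool();Rm=cv2.Rodrigues(np.array(m['rvec'],float))[0]
c=-Rm.T@np.array(m['tvec']).ravel()
print('cam in tool',r.inv().apply(c-p),'axes in tool\n',(r.as_matrix().T@Rm.T).round(3),m['camera_matrix'])
plan([.465,.107,.22],None);plan([.43,.107,.25],90)
E
```

```text
cam in tool [ 0.07702286 -0.00044696 -0.16990678] axes in tool
 [[-0.001 -0.962 -0.272]
 [ 1.    -0.001 -0.001]
 [ 0.    -0.272  0.962]] [[309.82800528   0.         319.19844314]
 [  0.         309.82800528 203.52398289]
 [  0.           0.           1.        ]]
shift [-0.6444 -0.4924 -0.009 ] turn [ 0. -0.  0.] cur yaw 67.1 rows 12.0
shift [-0.5907 -0.5151 -0.059 ] turn [ 0.     -0.     -0.0636] cur yaw 67.1 rows 12.0
```

Emit:
servo_tool:
  series:
    - [[-0.59,-0.515,-0.06],[0,0,-0.064]]
    - [[-0.59,-0.515,-0.06],[0,0,-0.064]]
    - [[-0.59,-0.515,-0.06],[0,0,-0.064]]
    - [[-0.59,-0.515,-0.06],[0,0,-0.064]]
    - [[-0.59,-0.515,-0.06],[0,0,-0.064]]
    - [[-0.59,-0.515,-0.06],[0,0,-0.064]]
    - [[-0.59,-0.515,-0.06],[0,0,-0.064]]
    - [[-0.59,-0.515,-0.06],[0,0,-0.064]]
  claw: 0.4
  grip_force: 20

```text
clock: 1.77
ee_pos: [0.366, 0.2372, 0.2398]
tool_rot: [0.0, -0.001, 1.0, 0.0]
force: [1.0, 0.2, -0.3]
width: 0.0551
grasp_force: 0.0
```

```bash
python3 - <<'E'
from h import *
o=bot.get_obs();print(o['clock'],o['ee_pos'],o['width']);plan([.43,.107,.25],90)
E
```

```text
1.7667 [0.36601688 0.23718406 0.23983567] 0.05508182188164612
shift [-0.106  -0.2173 -0.0169] turn [0.     0.0001 0.0004] cur yaw 90.2 rows 4.0
```

Emit:
servo_tool:
  series:
    - [[-0.1,-0.2,-0.017],[0,0,0]]
    - [[-0.1,-0.2,-0.017],[0,0,0]]
    - [[-0.1,-0.2,-0.017],[0,0,0]]
    - [[-0.1,-0.2,-0.017],[0,0,0]]
    - [[-0.1,-0.2,-0.017],[0,0,0]]
    - [[-0.1,-0.2,-0.017],[0,0,0]]

```text
clock: 2.27
ee_pos: [0.4256, 0.1194, 0.2495]
tool_rot: [-0.0, -0.001, 1.0, 0.0]
force: [-1.0, 0.8, -0.8]
width: 0.0552
grasp_force: 0.0
```

```bash
python3 - <<'E'
from h import *
save('wrist','w1.png')
print(bot.get_obs()['ee_pos'])
for q in ['large_square','small_square','board_small_round','board_large_square','board_small_square','funnel','spice_tin']:
    print(q,[(np.round(w2('wrist',d['at']),3).tolist(),round(d['p'],2)) for d in bot.spot_point(q,'wrist')[:2]])
E
```

```text
[0.42529391 0.12014095 0.24940608]
large_square [([0.465, 0.112, 0.004], 0.86)]
small_square [([0.466, 0.109, 0.002], 0.67)]
board_small_round [([0.519, 0.375, -0.001], 0.85)]
board_large_square [([0.617, 0.166, -0.004], 0.75)]
board_small_square []
funnel [([0.359, 0.294, -0.001], 0.93)]
spice_tin [([0.646, 0.014, 0.0], 0.85)]
```

View pics/w1.png

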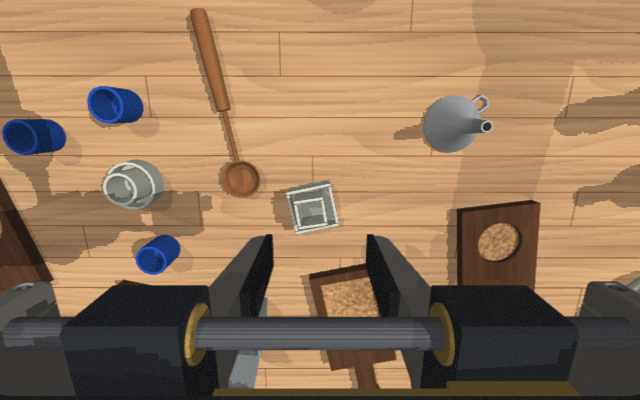

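```bash
python3 - <<'E'
from h import *
im=cv2.imread('pics/w1.png')
a=cv2.resize(im[170:250,275:355],(400,400),interpolation=cv2.INTER_CUBIC)
b=cv2.resize(im[255:335,300:400],(400,320),interpolation=cv2.INTER_CUBIC)
o=np.zeros((400,800,3),np.uint8);o[:,:400]=a;o[:320,400:]=b
cv2.imwrite('pics/c1.png',o)
E
```

```text
(no output)
```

View pics/c1.png

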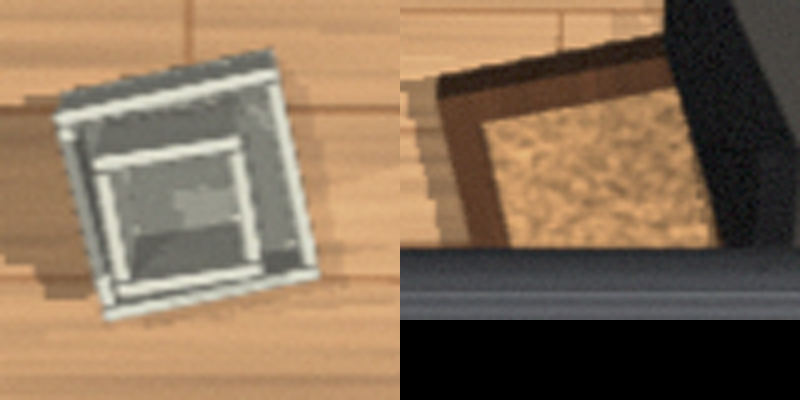

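```bash
python3 - <<'E'
from h import *
def sq(c,z):
    P=np.array([ray('wrist',(275+u/5,170+v/5),z)[:2] for u,v in c]);e=np.roll(P,-1,0)-P
    print(P.mean(0).round(4),np.linalg.norm(e,axis=1).round(4),((np.degrees(np.arctan2(e[:,1],e[:,0]))+45)%90-45).round(1))
sq([(57,118),(275,72),(318,275),(105,320)],.026)
sq([(93,162),(240,138),(262,273),(118,296)],.048)
p=[ray('wrist',q,.018) for q in [(320.75,285.5),(370,277),(327.5,316.25)]]
for i in (1,2):
    e=p[i]-p[0];print((np.degrees(np.arctan2(e[1],e[0]))+45)%90-45)
print(p)
plan([.466,.108,.03],0)
E
```

```text
[0.4682 0.1108] [0.0582 0.0571 0.0591 0.0576] [12.3 12.4 12.8 11.6]
[0.4667 0.1086] [0.0371 0.0359 0.0372 0.0359] [9.7 9.3 9.8 9.1]
11.131267957038148
11.271394928787373
[array([0.58598657, 0.12186901, 0.018     ]), array([0.57200961, 0.19290495, 0.018     ]), array([0.63781031, 0.13219751, 0.018     ])]
shift [-0.0674 -0.02    0.366 ] turn [ 0.     -0.     -0.2494] cur yaw 90.2 rows 13.0
```

Emit:
servo_tool:
  series:
    - [[-0.07,-0.019,0.1],[0,0,-0.026]]
    - [[-0.07,-0.019,0.2],[0,0,-0.026]]
    - [[-0.07,-0.019,0.26],[0,0,-0.026]]
    - [[-0.07,-0.019,0.31],[0,0,-0.026]]
    - [[-0.07,-0.019,0.31],[0,0,-0.026]]
    - [[-0.07,-0.019,0.31],[0,0,-0.026]]
    - [[-0.07,-0.019,0.31],[0,0,-0.026]]
    - [[-0.07,-0.019,0.31],[0,0,-0.026]]

```text
clock: 3.33
ee_pos: [0.4694, 0.108, 0.0657]
tool_rot: [0.002, -0.083, 0.997, -0.0]
force: [0.0, -0.2, -0.2]
width: 0.0552
grasp_force: 0.0
```

```bash
python3 - <<'E'
from h import *
o=bot.get_obs();print(o['clock'],o['ee_pos'],o['joint_velocities']);plan([.467,.1085,.030],99.5)
E
```

```text
3.3333 [0.46942745 0.10795615 0.06571336] [-0.00148997 -0.0236051  -0.0178903  -0.00013923 -0.0055275  -0.00162507]
shift [0.004  0.0016 0.0595] turn [-0.0001  0.0005  0.    ] cur yaw 99.5 rows 1.0
```

Emit:
servo_tool:
  series:
    - [[0.004,0.001,0.03],[0,0,0]]
    - [[0.004,0.001,0.058],[0,0,0]]
    - [[0.004,0.001,0.058],[0,0,0]]
    - [[0.004,0.001,0.058],[0,0,0]]
    - [[0.004,0.001,0.058],[0,0,0]]

```text
clock: 3.75
ee_pos: [0.4674, 0.108, 0.0312]
tool_rot: [0.002, -0.083, 0.997, -0.0]
force: [-0.3, 0.8, 0.3]
width: 0.0551
grasp_force: 0.0
```

Emit:
servo_tool:
  series:
    - [[0,0,0],[0,0,0]]
    - [[0,0,0],[0,0,0]]
    - [[0,0,0],[0,0,0]]
    - [[0,0,0],[0,0,0]]
    - [[0,0,0],[0,0,0]]
    - [[0,0,0],[0,0,0]]
  claw: 1
  grip_force: 20

```text
clock: 4.25
ee_pos: [0.4663, 0.108, 0.0298]
tool_rot: [0.001, -0.083, 0.997, -0.0]
force: [-0.3, 0.9, 6.7]
width: 0.0378
grasp_force: 20.0
```

Emit:
servo_tool:
  series:
    - [[0,0,-0.01],[0,0,0]]
    - [[0,0,-0.03],[0,0,0]]
    - [[0,0,-0.08],[0,0,0]]
    - [[0,0,-0.14],[0,0,0]]
    - [[0,0,-0.2],[0,0,0]]
    - [[0,0,-0.26],[0,0,0]]
    - [[0,0,-0.3],[0,0,0]]
    - [[0,0,-0.3],[0,0,0]]

```text
clock: 4.92
ee_pos: [0.4687, 0.1079, 0.2152]
tool_rot: [0.005, -0.083, 0.997, -0.001]
force: [0.7, -0.6, 0.1]
width: 0.0379
grasp_force: 20.0
```

```bash
python3 - <<'E'
from h import *
o=bot.get_obs();print(o['clock'],o['ee_pos'],o['width'],o['force']);plan([.70,-.13,.21],90)
E
```

```text
4.9167 [0.46873136 0.10792779 0.21518249] 0.0378550373678208 [ 0.66286434 -0.64638683  0.09762253]
shift [-0.3146 -0.4547  0.0129] turn [-0.0002  0.0017  0.0264] cur yaw 99.5 rows 8.0
```

Emit:
servo_tool:
  series:
    - [[-0.03,-0.045,0],[0,0,0.026]]
    - [[-0.08,-0.115,0],[0,0,0.026]]
    - [[-0.13,-0.185,0],[0,0,0.026]]
    - [[-0.175,-0.255,0],[0,0,0.026]]
    - [[-0.225,-0.325,0],[0,0,0.026]]
    - [[-0.275,-0.395,0],[0,0,0.026]]
    - [[-0.305,-0.44,0],[0,0,0.026]]
    - [[-0.315,-0.455,0],[0,0,0.026]]

```text
clock: 5.58
ee_pos: [0.6916, -0.1257, 0.2066]
tool_rot: [-0.001, -0.001, 1.0, 0.001]
force: [0.8, -0.6, 0.4]
width: 0.0377
grasp_force: 20.0
```

```bash
python3 - <<'E'
from h import *
save('wrist','w2.png')
print(bot.get_obs()['ee_pos'],bot.get_obs()['width'])
for q in ['small_square','large_square','board_small_square','board_large_square','board_large_round','large_round','small_round']:
    print(q,[(np.round(w2('wrist',d['at']),3).tolist(),round(d['p'],2)) for d in bot.spot_point(q,'wrist')[:2]])
E
```

```text
[ 0.69491457 -0.13235184  0.20342036] 0.037958993652138756
small_square [([0.693, -0.126, 0.177], 0.95)]
large_square []
board_small_square [([0.644, -0.137, -0.002], 0.71)]
board_large_square [([0.62, 0.168, -0.0], 0.67)]
board_large_round []
large_round [([0.648, -0.138, 0.002], 0.4)]
small_round [([0.533, -0.101, 0.007], 0.76)]
```

View pics/w2.png

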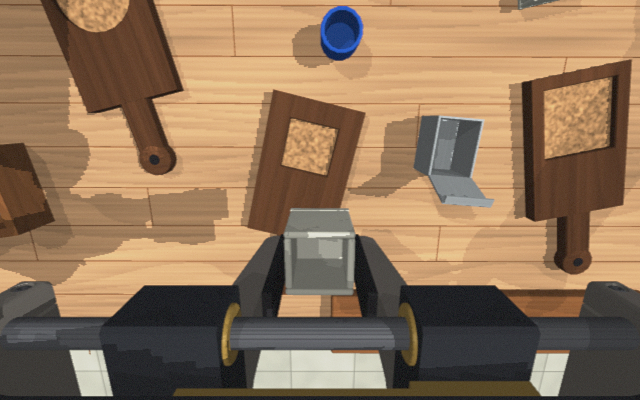

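```bash
python3 - <<'E'
from h import *
im=cv2.imread('pics/w2.png')
a=cv2.resize(im[80:240,240:400],(480,480),interpolation=cv2.INTER_CUBIC)
cv2.imwrite('pics/c2.png',a)
P=np.array([ray('wrist',q,.018)[:2] for q in [(289,118),(341,129),(331,177),(281,166)]]);e=np.roll(P,-1,0)-P
print(P.mean(0).round(4),np.linalg.norm(e,axis=1).round(4),((np.degrees(np.arctan2(e[:,1],e[:,0]))+45)%90-45).round(1))
# board outline corners z=.018
Q=np.array([ray('wrist',q,.018)[:2] for q in [(274,90),(365,113),(247,228)]])
print(Q, np.degrees(np.arctan2(*(Q[1]-Q[0])[[1,0]])),np.degrees(np.arctan2(*(Q[2]-Q[0])[[1,0]])))
u1=(Q[1]-Q[0])/np.linalg.norm(Q[1]-Q[0]);u2=(Q[2]-Q[0])/np.linalg.norm(Q[2]-Q[0]);print(np.linalg.norm(Q[1]-Q[0]),Q[0]+.0525*(u1+u2))
E
```

```text
[ 0.6494 -0.1337] [0.0599 0.0563 0.0602 0.0553] [-11.5 -10.9 -12.4 -11.1]
[[ 0.586414   -0.17343374]
 [ 0.61043337 -0.07245934]
 [ 0.74765208 -0.21295844]] 76.6194005649125 -13.77346325907908
0.10379190812150957 [ 0.64955381 -0.13485828]
```

View pics/c2.png

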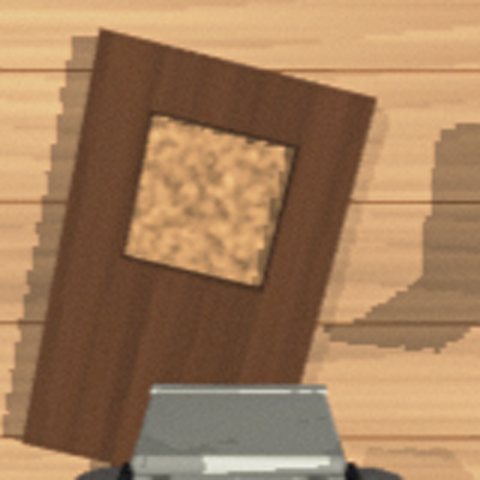

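```bash
cat >> h.py <<'E'
def cork(im,cam='wrist',roi=None):
    hsv=cv2.cvtColor(im,cv2.COLOR_RGB2GRAY); return hsv
def recess(cam,im,guess,half):
    "corners/contour of the cork patch near world guess: dark wood mask complement, mapped to z=.018"
    m=bot.camera_model(cam); g=np.linspace(-.06,.06,241)
    X,Y=np.meshgrid(g+guess[0],g+guess[1],indexing='ij')
    p=px(cam,np.stack([X,Y,0*X+.018],-1)).astype(np.float32).reshape(241,241,2)
    rect=cv2.remap(im,p[...,0],p[...,1],cv2.INTER_LINEAR)
    msk=((rect[...,0]>130)).astype(np.uint8)
    msk=cv2.morphologyEx(msk,cv2.MORPH_CLOSE,np.ones((9,9)));msk=cv2.morphologyEx(msk,cv2.MORPH_OPEN,np.ones((9,9)))
    n,l,s,c=cv2.connectedComponentsWithStats(msk)
    k=l[120,120]; pts=np.argwhere(l==k).astype(np.float32)
    r=cv2.minAreaRect(pts)
    f=lambda c:(np.array(c)*.0005-.06+np.array(guess[:2])).round(4)
    print('rect centre',f(r[0]),'size mm',np.array(r[1])/2,'angle',r[2],'centroid',f(pts.mean(0)),'label',k)
E
python3 - <<'E'
from h import *
im=save('wrist','w3.png')
print(bot.get_obs()['clock'],bot.get_obs()['ee_pos'])
recess('wrist',im,(.65,-.14),.028)
recess('wrist',im,(.616,.168),.039)
print([(np.round(w2('wrist',d['at']),3).tolist(),round(d['p'],2)) for q in ['small_square','board_small_square'] for d in bot.spot_point(q,'wrist')[:1]])
plan([.6495,-.142,.1],77.5)
E
```

```text
6.0333 [ 0.69087924 -0.12309006  0.20972524]
rect centre [ 0.6484 -0.1384] size mm [54.0833931  54.40766144] angle 76.60750579833984 centroid [ 0.6485 -0.1386] label 3
rect centre [0.6172 0.1606] size mm [76.23983765 72.21144867] angle 11.51383113861084 centroid [0.6172 0.1602] label 3
[([0.69, -0.123, 0.182], 0.8), ([0.648, -0.139, -0.001], 0.55)]
shift [ 0.0696 -0.0307  0.1828] turn [-0.      0.0001  0.0353] cur yaw 90.2 rows 3.0
```

Emit:
servo_tool:
  series:
    - [[0,0,0],[0,0,0]]
    - [[0,0,0],[0,0,0]]
    - [[0,0,0],[0,0,0]]
    - [[0,0,0],[0,0,0]]

```text
clock: 6.47
ee_pos: [0.6913, -0.1244, 0.2089]
tool_rot: [0.0, -0.001, 1.0, -0.0]
force: [0.1, 0.0, -1.8]
width: 0.0376
grasp_force: 20.0
```

```bash
python3 - <<'E'
from h import *
for i in range(5):
    im=bot.camera('wrist') ; o=bot.get_obs();print(o['clock'],np.round(o['ee_pos'],4),np.round(o['joint_velocities'],3),np.round(o['joint_pos'],4))
    recess('wrist',np.array(im),(.65,-.14),.028)
E
```

```text
6.5167 [ 0.6914 -0.1244  0.2088] [-0.002  0.002 -0.     0.001  0.001  0.002] [-0.3495  0.4914  1.1947  0.      1.4555 -1.9226]
rect centre [ 0.6482 -0.1383] size mm [53.91013336 54.48273849] angle 76.75948333740234 centroid [ 0.6483 -0.1386] label 3
6.5667 [ 0.6914 -0.1244  0.2088] [-0.001  0.003 -0.001  0.    -0.    -0.   ] [-0.3496  0.4915  1.1946  0.      1.4555 -1.9227]
rect centre [ 0.6482 -0.1383] size mm [53.85287476 54.48273849] angle 76.75948333740234 centroid [ 0.6483 -0.1385] label 3
6.6167 [ 0.6914 -0.1245  0.2088] [ 0.001  0.001 -0.001  0.002 -0.     0.   ] [-0.3496  0.4916  1.1946 -0.      1.4555 -1.9226]
rect centre [ 0.6482 -0.1383] size mm [53.85287476 54.48273087] angle 76.75948333740234 centroid [ 0.6483 -0.1386] label 3
6.6667 [ 0.6914 -0.1244  0.2088] [ 0.     0.001 -0.    -0.     0.     0.001] [-0.3496  0.4916  1.1946  0.      1.4555 -1.9227]
rect centre [ 0.6482 -0.1381] size mm [54.14996719 54.48789978] angle 76.71513366699219 centroid [ 0.6483 -0.1385] label 3
6.7167 [ 0.6914 -0.1244  0.2087] [-0.     0.001 -0.    -0.001 -0.002 -0.   ] [-0.3496  0.4916  1.1946  0.      1.4555 -1.9227]
rect centre [ 0.6482 -0.1382] size mm [54.25369644 54.48273849] angle 76.75948333740234 centroid [ 0.6483 -0.1385] label 3
```

```bash
python3 - <<'E'
from h import *
plan([.6485,-.1395,.09],76.7)
E
```

```text
shift [ 0.0715 -0.025   0.1979] turn [ 0.     -0.      0.0373] cur yaw 90.1 rows 4.0
```

Emit:
servo_tool:
  series:
    - [[0.02,-0.008,0.04],[0,0,0.015]]
    - [[0.05,-0.016,0.09],[0,0,0.03]]
    - [[0.0715,-0.025,0.14],[0,0,0.0373]]
    - [[0.0715,-0.025,0.18],[0,0,0.0373]]
    - [[0.0715,-0.025,0.197],[0,0,0.0373]]
    - [[0.0715,-0.025,0.197],[0,0,0.0373]]
    - [[0.0715,-0.025,0.197],[0,0,0.0373]]
    - [[0.0715,-0.025,0.197],[0,0,0.0373]]

```text
clock: 7.38
ee_pos: [0.6504, -0.14, 0.0931]
tool_rot: [0.002, 0.116, 0.993, -0.001]
force: [0.0, -0.1, -0.4]
width: 0.0378
grasp_force: 20.0
```

```bash
python3 - <<'E'
from h import *
o=bot.get_obs();print(o['ee_pos'],np.round(o['joint_velocities'],3),o['force'])
plan([.6485,-.1395,.045],76.7)
E
```

```text
[ 0.65040808 -0.13997705  0.09311643] [-0.001 -0.009 -0.007 -0.001 -0.     0.002] [ 0.03380442 -0.07638117 -0.37657079]
shift [0.0036 0.0001 0.0802] turn [-0.0001  0.0007  0.0001] cur yaw 76.7 rows 2.0
```

Emit:
servo_tool:
  series:
    - [[0.002,0,0.02],[0,0,0]]
    - [[0.002,0,0.04],[0,0,0]]
    - [[0.002,0,0.06],[0,0,0]]
    - [[0.002,0,0.075],[0,0,0]]
    - [[0.002,0,0.084],[0,0,0]]
    - [[0.002,0,0.084],[0,0,0]]
    - [[0.002,0,0.084],[0,0,0]]
    - [[0.002,0,0.084],[0,0,0]]

```text
clock: 8.05
ee_pos: [0.6477, -0.1394, 0.0407]
tool_rot: [0.0, 0.116, 0.993, -0.0]
force: [-1.0, -0.2, -1.1]
width: 0.0379
grasp_force: 20.0
```

Emit:
servo_tool:
  series:
    - [[0,0,0],[0,0,0]]
    - [[0,0,0],[0,0,0]]
    - [[0,0,0],[0,0,0]]
    - [[0,0,0],[0,0,0]]

```text
clock: 8.38
ee_pos: [0.6475, -0.1393, 0.0405]
tool_rot: [0.0, 0.116, 0.993, -0.0]
force: [0.5, -0.2, -1.4]
width: 0.0377
grasp_force: 20.0
```

Need about 3.5 mm more.

Emit:
servo_tool:
  series:
    - [[0,0,0.002],[0,0,0]]
    - [[0,0,0.004],[0,0,0]]
    - [[0,0,0.0055],[0,0,0]]
    - [[0,0,0.0055],[0,0,0]]
    - [[0,0,0.0055],[0,0,0]]
    - [[0,0,0.0055],[0,0,0]]

```text
clock: 8.88
ee_pos: [0.6474, -0.1392, 0.0369]
tool_rot: [0.0, 0.116, 0.993, -0.0]
force: [-0.6, 0.4, -0.2]
width: 0.0377
grasp_force: 20.0
```

Emit:
servo_tool:
  series:
    - [[0,0,0.001],[0,0,0]]
    - [[0,0,0.001],[0,0,0]]
    - [[0,0,0.001],[0,0,0]]

```text
clock: 9.13
ee_pos: [0.6475, -0.1392, 0.0369]
tool_rot: [0.0, 0.116, 0.993, -0.0]
force: [-1.4, 1.3, 4.5]
width: 0.0377
grasp_force: 20.0
```

Emit:
servo_tool:
  series:
    - [[0,0,0],[0,0,0]]
    - [[0,0,0],[0,0,0]]
    - [[0,0,0],[0,0,0]]
    - [[0,0,0],[0,0,0]]
  claw: 0.4

```text
clock: 9.47
ee_pos: [0.6473, -0.1392, 0.036]
tool_rot: [-0.0, 0.116, 0.993, 0.0]
force: [-0.4, -0.5, 0.7]
width: 0.0551
grasp_force: 0.0
```

Emit:
servo_tool:
  series:
    - [[0,0,-0.02],[0,0,0]]
    - [[0,0,-0.06],[0,0,0]]
    - [[0,0,-0.12],[0,0,0]]
    - [[0,0,-0.18],[0,0,0]]
    - [[0,0,-0.24],[0,0,0]]
    - [[0,0,-0.3],[0,0,0]]
    - [[0,0,-0.3],[0,0,0]]
    - [[0,0,-0.3],[0,0,0]]

```text
clock: 10.13
ee_pos: [0.6492, -0.1399, 0.2208]
tool_rot: [0.004, 0.116, 0.993, -0.001]
force: [0.5, 0.9, -1.3]
width: 0.055
grasp_force: 0.0
```

```bash
python3 - <<'E'
from h import *
plan([.43,-.128,.23],90); plan([.43,.11,.23],90)
plan([.466,.110,.20],102.3)
E
```

```text
shift [ 0.3599 -0.0646 -0.0178] turn [-0.0003  0.0011 -0.0369] cur yaw 76.7 rows 6.0
shift [ 0.4511  0.3214 -0.019 ] turn [-0.0003  0.0011 -0.0369] cur yaw 76.7 rows 8.0
shift [0.3931 0.3353 0.0314] turn [-0.0005  0.0011 -0.0711] cur yaw 76.7 rows 8.0
```

Emit:
servo_tool:
  series:
    - [[0.05,0.03,-0.02],[0,0,-0.018]]
    - [[0.11,0.075,-0.02],[0,0,-0.037]]
    - [[0.17,0.12,-0.02],[0,0,-0.037]]
    - [[0.23,0.16,-0.02],[0,0,-0.037]]
    - [[0.29,0.205,-0.02],[0,0,-0.037]]
    - [[0.35,0.25,-0.02],[0,0,-0.037]]
    - [[0.41,0.29,-0.02],[0,0,-0.037]]
    - [[0.45,0.32,-0.02],[0,0,-0.037]]
  claw: 0

```text
clock: 10.8
ee_pos: [0.4292, 0.1072, 0.2267]
tool_rot: [-0.001, 0.0, 1.0, 0.0]
force: [0.5, 0.4, 0.1]
width: 0.0921
grasp_force: 0.0
```

Emit:
servo_tool:
  series:
    - [[0,0,0],[0,0,0]]
    - [[0,0,0],[0,0,0]]
    - [[0,0,0],[0,0,0]]
    - [[0,0,0],[0,0,0]]
    - [[0,0,0],[0,0,0]]
    - [[0,0,0],[0,0,0]]
    - [[0,0,0],[0,0,0]]
    - [[0,0,0],[0,0,0]]

```text
clock: 11.47
ee_pos: [0.4321, 0.1056, 0.2282]
tool_rot: [-0.0, 0.0, 1.0, 0.0]
force: [-0.1, 0.1, -0.5]
width: 0.0921
grasp_force: 0.0
```

```bash
python3 - <<'E'
from h import *
im=save('wrist','w4.png');print(bot.get_obs()['ee_pos'],bot.get_obs()['width'])
for q in ['large_square']: print([(np.round(w2('wrist',d['at']),4).tolist(),round(d['p'],2)) for d in bot.spot_point(q,'wrist')[:2]])
a=px('wrist',[.467,.11,.02])[0].astype(int);print(a)
cv2.imwrite('pics/c4.png',cv2.resize(im[a[1]-40:a[1]+40,a[0]-40:a[0]+40,::-1],(480,480),interpolation=cv2.INTER_CUBIC))
bot.camera('top')
print([(np.round(w2('top',d['at']),4).tolist(),round(d['p'],2)) for d in bot.spot_point('small_square','top')[:2]])
E
```

```text
[0.43206877 0.10576713 0.2282601 ] 0.09160905502481732
[([0.4396, -0.1238, 0.0056], 0.72), ([0.4653, 0.1103, 0.0037], 0.6)]
[322 207]
[([0.6481, -0.1449, 0.0109], 0.72)]
```

View pics/c4.png

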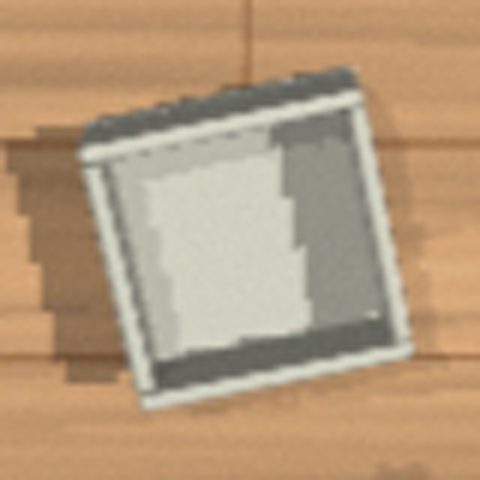

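```bash
python3 - <<'E'
from h import *
P=np.array([ray('wrist',(282+u/6-.4,167+v/6-.4),.026)[:2] for u,v in [(82,152),(360,95),(410,352),(147,405)]]);e=np.roll(P,-1,0)-P
print(P.mean(0).round(4),np.linalg.norm(e,axis=1).round(4),((np.degrees(np.arctan2(e[:,1],e[:,0]))+45)%90-45).round(1))
c=P.mean(0); plan([c[0],c[1],.05],102.2)
E
```

```text
[0.4671 0.1104] [0.0583 0.0568 0.0573 0.0571] [11.8 11.8 12.1 12.8]
shift [-0.0585  0.0074  0.2972] turn [-0.     -0.     -0.0339] cur yaw 90.0 rows 5.0
```

Emit:
servo_tool:
  series:
    - [[-0.058,0.0074,0.06],[0,0,-0.018]]
    - [[-0.058,0.0074,0.12],[0,0,-0.034]]
    - [[-0.058,0.0074,0.18],[0,0,-0.034]]
    - [[-0.058,0.0074,0.24],[0,0,-0.034]]
    - [[-0.058,0.0074,0.28],[0,0,-0.034]]
    - [[-0.058,0.0074,0.295],[0,0,-0.034]]
    - [[-0.058,0.0074,0.295],[0,0,-0.034]]
    - [[-0.058,0.0074,0.295],[0,0,-0.034]]

```text
clock: 12.33
ee_pos: [0.4674, 0.1105, 0.0523]
tool_rot: [0.001, -0.107, 0.994, -0.0]
force: [0.1, -0.9, 0.6]
width: 0.0917
grasp_force: 0.0
```

Emit:
servo_tool:
  series:
    - [[0,0,0],[0,0,0]]
    - [[0,0,0],[0,0,0]]
    - [[0,0,0],[0,0,0]]
    - [[0,0,0],[0,0,0]]

```text
clock: 12.67
ee_pos: [0.4676, 0.1105, 0.0525]
tool_rot: [0.001, -0.107, 0.994, -0.0]
force: [-0.1, 0.3, -0.6]
width: 0.0919
grasp_force: 0.0
```

```bash
python3 - <<'E'
from h import *
plan([.467,.1104,.0115],102.2)
E
```

```text
shift [0.0012 0.0001 0.0684] turn [-0.0001  0.0004  0.0002] cur yaw 102.3 rows 1.0
```

Emit:
servo_tool:
  series:
    - [[0.001,0,0.025],[0,0,0]]
    - [[0.001,0,0.05],[0,0,0]]
    - [[0.001,0,0.067],[0,0,0]]
    - [[0.001,0,0.067],[0,0,0]]
    - [[0.001,0,0.067],[0,0,0]]
    - [[0.001,0,0.067],[0,0,0]]
    - [[0.001,0,0.067],[0,0,0]]
    - [[0.001,0,0.067],[0,0,0]]

```text
clock: 13.33
ee_pos: [0.4669, 0.1104, 0.012]
tool_rot: [0.001, -0.107, 0.994, -0.0]
force: [0.2, -0.4, 0.8]
width: 0.0919
grasp_force: 0.0
```

Emit:
servo_tool:
  series:
    - [[0,0,0],[0,0,0]]
    - [[0,0,0],[0,0,0]]
    - [[0,0,0],[0,0,0]]
    - [[0,0,0],[0,0,0]]
    - [[0,0,0],[0,0,0]]
    - [[0,0,0],[0,0,0]]
  claw: 1
  grip_force: 20

```text
clock: 13.83
ee_pos: [0.4661, 0.1104, 0.0111]
tool_rot: [-0.0, -0.107, 0.994, -0.0]
force: [-0.5, -0.2, 0.4]
width: 0.0596
grasp_force: 20.0
```

Emit:
servo_tool:
  series:
    - [[0,0,-0.01],[0,0,0]]
    - [[0,0,-0.03],[0,0,0]]
    - [[0,0,-0.07],[0,0,0]]
    - [[0,0,-0.11],[0,0,0]]
    - [[0,0,-0.15],[0,0,0]]
    - [[0,0,-0.18],[0,0,0]]
    - [[0,0,-0.18],[0,0,0]]
    - [[0,0,-0.18],[0,0,0]]

```text
clock: 14.5
ee_pos: [0.4667, 0.1104, 0.1198]
tool_rot: [0.001, -0.107, 0.994, -0.0]
force: [-0.1, -0.0, -2.0]
width: 0.0599
grasp_force: 20.0
```

```bash
python3 - <<'E'
from h import *
o=bot.get_obs();print(o['ee_pos'],o['width'],o['force']);plan([.6165,.1675,.12],101.3)
E
```

```text
[0.46667563 0.11038632 0.11977745] 0.059896430308369615 [-0.06673602 -0.02068225 -2.04085625]
shift [-2.642e-01  4.000e-02  1.000e-04] turn [-0.0001  0.0003  0.0027] cur yaw 102.3 rows 4.0
```

Emit:
servo_tool:
  series:
    - [[-0.03,0.005,0],[0,0,0.0027]]
    - [[-0.08,0.012,0],[0,0,0.0027]]
    - [[-0.13,0.02,0],[0,0,0.0027]]
    - [[-0.18,0.027,0],[0,0,0.0027]]
    - [[-0.23,0.035,0],[0,0,0.0027]]
    - [[-0.255,0.039,0],[0,0,0.0027]]
    - [[-0.264,0.04,0],[0,0,0.0027]]
    - [[-0.264,0.04,0],[0,0,0.0027]]

```text
clock: 15.17
ee_pos: [0.6151, 0.1675, 0.1167]
tool_rot: [-0.002, -0.099, 0.995, 0.0]
force: [-0.4, 0.3, -1.8]
width: 0.0597
grasp_force: 20.0
```

Emit:
servo_tool:
  series:
    - [[0,0,0.03],[0,0,0]]
    - [[0,0,0.06],[0,0,0]]
    - [[0,0,0.09],[0,0,0]]
    - [[0,0,0.11],[0,0,0]]
    - [[0,0,0.11],[0,0,0]]
    - [[0,0,0.11],[0,0,0]]
    - [[0,0,0.11],[0,0,0]]
    - [[0,0,0.11],[0,0,0]]

```text
clock: 15.83
ee_pos: [0.6167, 0.1675, 0.0547]
tool_rot: [0.001, -0.098, 0.995, -0.0]
force: [0.5, 0.7, -1.4]
width: 0.06
grasp_force: 20.0
```

```bash
python3 - <<'E'
from h import *
im=save('wrist','w5.png');o=bot.get_obs();print(o['ee_pos'],o['width'],o['force']);plan([.6165,.1675,.0225],101.3)
a=px('wrist',o['ee_pos'])[0].astype(int)
cv2.imwrite('pics/c5.png',cv2.resize(im[a[1]-100:a[1]+40,a[0]-100:a[0]+100,::-1],(600,420),interpolation=cv2.INTER_CUBIC))
E
```

```text
[0.61674173 0.1675374  0.05466308] 0.05983662356624456 [ 0.39791058  0.56899412 -1.18501535]
shift [0.0005 0.     0.0536] turn [-0.0001  0.0004 -0.    ] cur yaw 101.3 rows 1.0
```

View pics/c5.png

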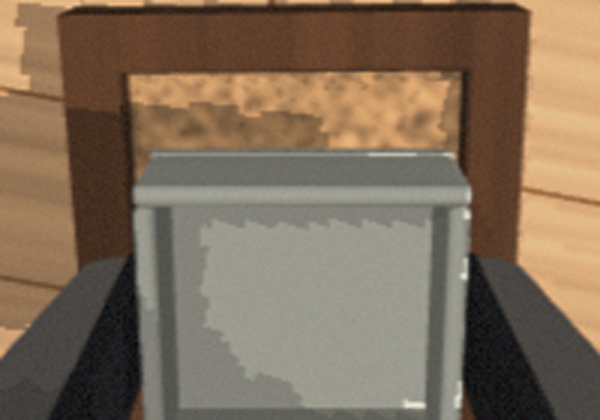

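Emit:
servo_tool:
  series:
    - [[0.001,0,0.015],[0,0,0]]
    - [[0.001,0,0.03],[0,0,0]]
    - [[0.001,0,0.042],[0,0,0]]
    - [[0.001,0,0.048],[0,0,0]]
    - [[0.001,0,0.05],[0,0,0]]
    - [[0.001,0,0.051],[0,0,0]]
    - [[0.001,0,0.051],[0,0,0]]
    - [[0.001,0,0.051],[0,0,0]]

```text
clock: 16.55
ee_pos: [0.6153, 0.1674, 0.0226]
tool_rot: [0.0, -0.098, 0.995, 0.0]
force: [-0.4, -0.0, -0.8]
width: 0.0596
grasp_force: 20.0
```

Emit:
servo_tool:
  series:
    - [[0,0,0.001],[0,0,0]]
    - [[0,0,0.002],[0,0,0]]
    - [[0,0,0.002],[0,0,0]]
    - [[0,0,0.002],[0,0,0]]

```text
clock: 16.88
ee_pos: [0.6155, 0.1674, 0.0221]
tool_rot: [0.0, -0.098, 0.995, -0.0]
force: [-1.9, -0.3, 4.0]
width: 0.0598
grasp_force: 20.0
```

Emit:
servo_tool:
  series:
    - [[0,0,0],[0,0,0]]
    - [[0,0,0],[0,0,0]]
    - [[0,0,0],[0,0,0]]
    - [[0,0,0],[0,0,0]]
  claw: 0.1

```text
clock: 17.22
ee_pos: [0.615, 0.1673, 0.021]
tool_rot: [-0.0, -0.098, 0.995, -0.0]
force: [-0.6, 0.7, 1.1]
width: 0.0821
grasp_force: 0.0
```

Emit:
servo_tool:
  series:
    - [[0,0,-0.02],[0,0,0]]
    - [[0,0,-0.06],[0,0,0]]
    - [[0,0,-0.12],[0,0,0]]
    - [[0,0,-0.18],[0,0,0]]
    - [[0,0,-0.24],[0,0,0]]
    - [[0,0,-0.3],[0,0,0]]
    - [[0,0,-0.33],[0,0,0]]
    - [[0,0,-0.33],[0,0,0]]

```text
clock: 17.88
ee_pos: [0.6184, 0.1677, 0.227]
tool_rot: [0.006, -0.098, 0.995, -0.0]
force: [0.4, 0.0, 0.6]
width: 0.0829
grasp_force: 0.0
```

```bash
python3 - <<'E'
from h import *
bot.camera('top')
for q in ['large_square','board_large_square']:print([(np.round(w2('top',d['at']),4).tolist(),round(d['p'],2)) for d in bot.spot_point(q,'top')[:2]])
plan([.43,-.125,.23],90)
E
```

```text
[]
[([0.6147, 0.1691, -0.0005], 0.83)]
shift [ 0.397  -0.4175 -0.0189] turn [ 0.     -0.0003  0.0314] cur yaw 101.3 rows 9.0
```

Emit:
servo_tool:
  series:
    - [[0.04,-0.042,-0.015],[0,0,0.016]]
    - [[0.085,-0.09,-0.015],[0,0,0.0314]]
    - [[0.13,-0.137,-0.015],[0,0,0.0314]]
    - [[0.178,-0.187,-0.015],[0,0,0.0314]]
    - [[0.225,-0.237,-0.015],[0,0,0.0314]]
    - [[0.273,-0.287,-0.015],[0,0,0.0314]]
    - [[0.32,-0.337,-0.015],[0,0,0.0314]]
    - [[0.36,-0.38,-0.015],[0,0,0.0314]]
  claw: 0.35

```text
clock: 18.7
ee_pos: [0.4452, -0.0995, 0.2259]
tool_rot: [-0.002, 0.0, 1.0, 0.001]
force: [-0.2, -0.8, 0.1]
width: 0.0595
grasp_force: 0.0
```

Emit:
servo_tool:
  series:
    - [[0.035,-0.037,0],[0,0,0]]
    - [[0.035,-0.037,0],[0,0,0]]
    - [[0.035,-0.037,0],[0,0,0]]
    - [[0.035,-0.037,0],[0,0,0]]
    - [[0.035,-0.037,0],[0,0,0]]
    - [[0.035,-0.037,0],[0,0,0]]
    - [[0.035,-0.037,0],[0,0,0]]
    - [[0.035,-0.037,0],[0,0,0]]

```text
clock: 19.37
ee_pos: [0.4273, -0.1201, 0.2282]
tool_rot: [-0.0, -0.001, 1.0, 0.0]
force: [-1.1, -0.1, -1.0]
width: 0.0597
grasp_force: 0.0
```

```bash
python3 - <<'E'
from h import *
im=save('wrist','w6.png');print(bot.get_obs()['ee_pos'],bot.get_obs()['width'])
for q in ['large_round','small_round','board_large_round','board_small_square','small_square']: print(q,[(np.round(w2('wrist',d['at']),4).tolist(),round(d['p'],2)) for d in bot.spot_point(q,'wrist')[:3]])
a=px('wrist',[.437,-.127,.03])[0].astype(int);print(a)
o=np.zeros((480,800,3),np.uint8)
o[:,:480]=cv2.resize(im[a[1]-40:a[1]+40,a[0]-40:a[0]+40,::-1],(480,480),interpolation=cv2.INTER_CUBIC)
o[:200,480:]=cv2.resize(im[:,:,::-1],(320,200),interpolation=cv2.INTER_AREA)
cv2.imwrite('pics/c6.png',o)
recess('wrist',im,(.488,-.354),0)
plan([.437,-.127,.06],90)
E
```

```text
[ 0.42726507 -0.12025093  0.22828056] 0.059531018810424614
large_round [([0.4393, -0.1248, 0.0038], 0.97)]
small_round [([0.3748, -0.236, 0.0003], 0.97), ([0.3341, -0.1289, -0.0019], 0.92), ([0.5346, -0.1025, 0.0048], 0.84)]
board_large_round [([0.4895, -0.3595, -0.0027], 0.59)]
board_small_square [([0.646, -0.1392, -0.0038], 0.65)]
small_square [([0.649, -0.1397, 0.0099], 0.66)]
[314 190]
rect centre [ 0.4865 -0.355 ] size mm [78.0684433  67.64115143] angle 8.246320724487305 centroid [ 0.4879 -0.3549] label 3
shift [-0.0165 -0.0106  0.2806] turn [-0.  0. -0.] cur yaw 90.0 rows 5.0
```

View pics/c6.png

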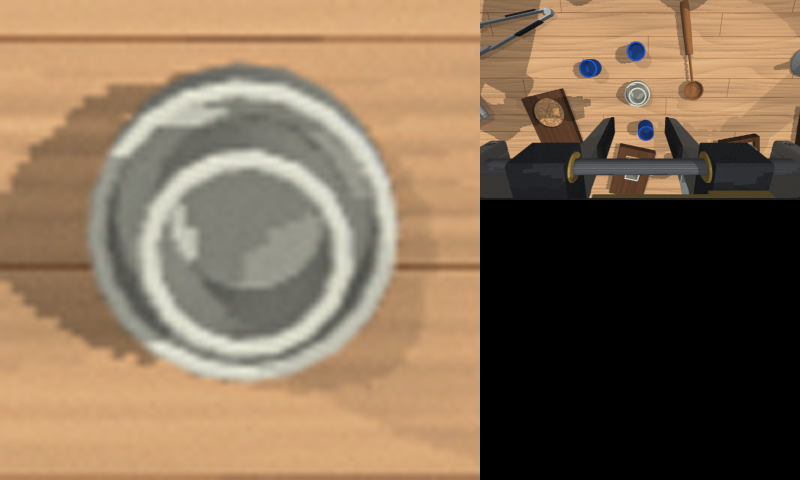

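```bash
python3 - <<'E'
from h import *
s=ray('wrist',(274+247/6-.4,150+254/6-.4),.049);l=ray('wrist',(274+245/6-.4,150+230/6-.4),.026);print(s,l)
for a,b in (((142,254),(352,254)),((247,150),(247,357))): print(np.linalg.norm(ray('wrist',(a[0]/6,a[1]/6+150),.049)-ray('wrist',(b[0]/6,b[1]/6+150),.049)))
plan([s[0],s[1],.065],90)
E
```

```text
[ 0.43476089 -0.12639763  0.049     ] [ 0.43528356 -0.12714297  0.026     ]
0.040642205803391195
0.04240612746054043
shift [-0.0128 -0.0096  0.2723] turn [-0.  0. -0.] cur yaw 90.0 rows 4.0
```

Emit:
servo_tool:
  series:
    - [[-0.014,-0.01,0.06],[0,0,0]]
    - [[-0.014,-0.01,0.12],[0,0,0]]
    - [[-0.014,-0.01,0.18],[0,0,0]]
    - [[-0.014,-0.01,0.23],[0,0,0]]
    - [[-0.014,-0.01,0.265],[0,0,0]]
    - [[-0.014,-0.01,0.27],[0,0,0]]
    - [[-0.014,-0.01,0.27],[0,0,0]]
    - [[-0.014,-0.01,0.27],[0,0,0]]

```text
clock: 20.33
ee_pos: [0.4364, -0.1273, 0.0677]
tool_rot: [0.001, 0.0, 1.0, -0.001]
force: [0.8, -0.2, 0.5]
width: 0.0598
grasp_force: 0.0
```

```bash
python3 - <<'E'
from h import *
plan([.4355,-.1268,.0305],90)
E
```

```text
shift [0.0015 0.0009 0.062 ] turn [-0.0002  0.0003 -0.    ] cur yaw 90.0 rows 1.0
```

Emit:
servo_tool:
  series:
    - [[0,0.001,0.02],[0,0,0]]
    - [[0,0.001,0.045],[0,0,0]]
    - [[0,0.001,0.06],[0,0,0]]
    - [[0,0.001,0.06],[0,0,0]]
    - [[0,0.001,0.06],[0,0,0]]
    - [[0,0.001,0.06],[0,0,0]]
    - [[0,0.001,0.06],[0,0,0]]

```text
clock: 20.92
ee_pos: [0.4363, -0.1266, 0.0315]
tool_rot: [0.001, 0.0, 1.0, -0.001]
force: [-0.5, 0.2, 0.5]
width: 0.0597
grasp_force: 0.0
```

Emit:
servo_tool:
  series:
    - [[0,0,0],[0,0,0]]
    - [[0,0,0],[0,0,0]]
    - [[0,0,0],[0,0,0]]
    - [[0,0,0],[0,0,0]]
    - [[0,0,0],[0,0,0]]
    - [[0,0,0],[0,0,0]]
  claw: 1
  grip_force: 20

```text
clock: 21.42
ee_pos: [0.4356, -0.1262, 0.0306]
tool_rot: [0.0, 0.0, 1.0, -0.0]
force: [-1.0, 0.0, 3.5]
width: 0.0409
grasp_force: 20.0
```

Emit:
servo_tool:
  series:
    - [[0,0,-0.01],[0,0,0]]
    - [[0,0,-0.03],[0,0,0]]
    - [[0,0,-0.08],[0,0,0]]
    - [[0,0,-0.14],[0,0,0]]
    - [[0,0,-0.2],[0,0,0]]
    - [[0,0,-0.26],[0,0,0]]
    - [[0,0,-0.32],[0,0,0]]
    - [[0,0,-0.32],[0,0,0]]

```text
clock: 22.08
ee_pos: [0.4389, -0.1281, 0.2304]
tool_rot: [0.006, -0.0, 1.0, -0.004]
force: [0.4, -0.3, 0.2]
width: 0.0403
grasp_force: 20.0
```

```bash
python3 - <<'E'
from h import *
im=save('wrist','w7.png');o=bot.get_obs();print(o['ee_pos'],o['width'],o['force'])
for q in ['small_round','large_round']: print([(np.round(w2('wrist',d['at']),4).tolist(),round(d['p'],2)) for d in bot.spot_point(q,'wrist')[:4]])
a=px('wrist',o['ee_pos'])[0].astype(int)
cv2.imwrite('pics/c7.png',cv2.resize(im[a[1]-150:a[1]+50,a[0]-150:a[0]+150,::-1],(600,400),interpolation=cv2.INTER_CUBIC))
plan([.518,.3725,.22],90)
E
```

```text
[ 0.4375951  -0.12743085  0.22679392] 0.0410001455440101 [ 0.19562673 -0.29901576 -2.01126863]
[([0.3653, -0.2298, -0.0033], 0.67), ([0.437, -0.1238, 0.1933], 0.59), ([0.3312, -0.1244, -0.0086], 0.57)]
[([0.4304, -0.1218, -0.0072], 0.97)]
shift [-0.1381  0.8307  0.0033] turn [ 0.     -0.0001 -0.    ] cur yaw 90.0 rows 13.0
```

View pics/c7.png

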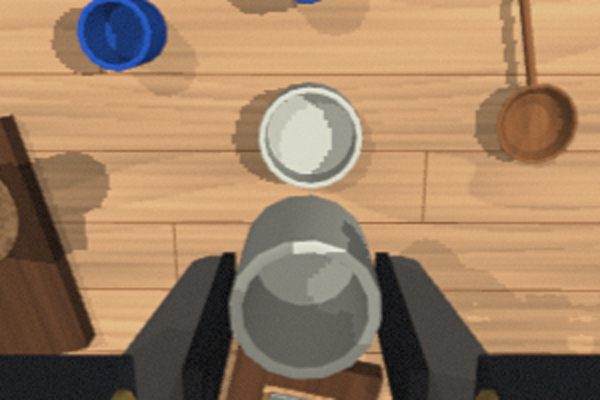

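Emit:
servo_tool:
  series:
    - [[-0.01,0.04,0.01],[0,0,0]]
    - [[-0.025,0.1,0.01],[0,0,0]]
    - [[-0.042,0.165,0.01],[0,0,0]]
    - [[-0.058,0.23,0.01],[0,0,0]]
    - [[-0.075,0.295,0.01],[0,0,0]]
    - [[-0.09,0.36,0.01],[0,0,0]]
    - [[-0.107,0.425,0.01],[0,0,0]]
    - [[-0.124,0.49,0.01],[0,0,0]]

```text
clock: 22.9
ee_pos: [0.5083, 0.1699, 0.2135]
tool_rot: [-0.002, -0.0, 1.0, -0.0]
force: [0.9, 0.0, -0.5]
width: 0.0407
grasp_force: 20.0
```

Emit:
servo_tool:
  series:
    - [[-0.016,0.065,0],[0,0,0]]
    - [[-0.033,0.13,0],[0,0,0]]
    - [[-0.05,0.195,0],[0,0,0]]
    - [[-0.067,0.26,0],[0,0,0]]
    - [[-0.08,0.31,0],[0,0,0]]
    - [[-0.088,0.34,0],[0,0,0]]
    - [[-0.088,0.347,0],[0,0,0]]
    - [[-0.088,0.347,0],[0,0,0]]

```text
clock: 23.57
ee_pos: [0.5613, 0.3764, 0.2133]
tool_rot: [-0.002, -0.001, 1.0, -0.001]
force: [-0.7, -0.5, -0.9]
width: 0.0407
grasp_force: 20.0
```

Emit:
servo_tool:
  series:
    - [[0,0,0],[0,0,0]]
    - [[0,0,0],[0,0,0]]
    - [[0,0,0],[0,0,0]]
    - [[0,0,0],[0,0,0]]
    - [[0,0,0],[0,0,0]]
    - [[0,0,0],[0,0,0]]

```text
clock: 24.07
ee_pos: [0.5628, 0.3756, 0.2166]
tool_rot: [0.0, 0.0, 1.0, 0.0]
force: [-0.1, 0.2, -1.0]
width: 0.0408
grasp_force: 20.0
```

```bash
python3 - <<'E'
from h import *
im=save('wrist','w8.png');o=bot.get_obs();print(o['ee_pos'],o['width'],o['force'],np.round(o['joint_velocities'],3))
recess('wrist',im,(.518,.372),0)
print([(np.round(w2('wrist',d['at']),4).tolist(),round(d['p'],2)) for d in bot.spot_point('board_small_round','wrist')[:2]])
print([(np.round(w2('wrist',d['at']),4).tolist(),round(d['p'],2)) for d in bot.spot_point('large_square','wrist')[:2]])
plan([.518,.373,.09],90)
E
```

```text
[0.56279976 0.37576761 0.21656581] 0.04062755782134912 [-0.57670217  0.59184641 -1.06388781] [ 0.004  0.004 -0.004  0.001 -0.002  0.001]
rect centre [0.5188 0.371 ] size mm [56.  57.5] angle 90.0 centroid [0.5187 0.3709] label 3
[([0.5191, 0.3727, 0.0017], 0.96)]
[([0.6138, 0.1728, 0.014], 0.84)]
shift [ 0.0746 -0.005   0.2107] turn [ 0.      0.     -0.0001] cur yaw 90.0 rows 4.0
```

View pics/w8.png

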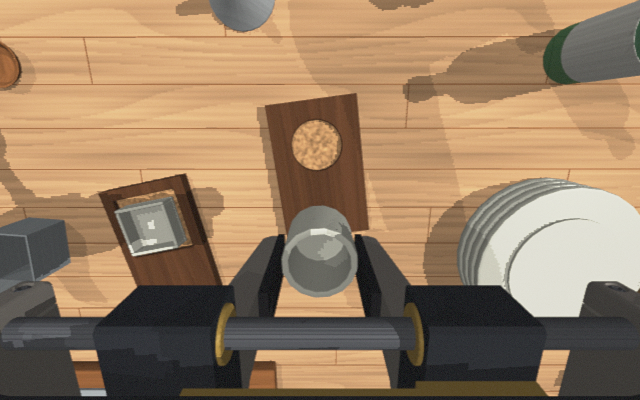

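Emit:
servo_tool:
  series:
    - [[0.035,-0.004,0.05],[0,0,0]]
    - [[0.065,-0.007,0.1],[0,0,0]]
    - [[0.073,-0.007,0.15],[0,0,0]]
    - [[0.073,-0.007,0.19],[0,0,0]]
    - [[0.073,-0.007,0.21],[0,0,0]]
    - [[0.073,-0.007,0.21],[0,0,0]]
    - [[0.073,-0.007,0.21],[0,0,0]]
    - [[0.073,-0.007,0.21],[0,0,0]]

```text
clock: 24.88
ee_pos: [0.5206, 0.3725, 0.0926]
tool_rot: [0.002, 0.0, 1.0, 0.001]
force: [-0.3, 0.6, -1.2]
width: 0.0407
grasp_force: 20.0
```

```bash
python3 - <<'E'
from h import *
o=bot.get_obs();print(o['ee_pos'],o['width'],o['force'],np.round(o['joint_velocities'],3))
plan([.5188,.3715,.0385],90)
E
```

```text
[0.52064735 0.37252458 0.09260653] 0.040679270686377667 [-0.34155702  0.62269426 -1.1979499 ] [-0.002 -0.011 -0.008  0.002 -0.004  0.001]
shift [ 0.0034 -0.0018  0.0902] turn [ 0.0002  0.0005 -0.0001] cur yaw 90.0 rows 2.0
```

Emit:
servo_tool:
  series:
    - [[0.001,-0.001,0.02],[0,0,0]]
    - [[0.001,-0.001,0.04],[0,0,0]]
    - [[0.001,-0.001,0.06],[0,0,0]]
    - [[0.001,-0.001,0.075],[0,0,0]]
    - [[0.001,-0.001,0.084],[0,0,0]]
    - [[0.001,-0.001,0.087],[0,0,0]]
    - [[0.001,-0.001,0.087],[0,0,0]]
    - [[0.001,-0.001,0.087],[0,0,0]]

```text
clock: 25.55
ee_pos: [0.5186, 0.3714, 0.0383]
tool_rot: [0.0, 0.0, 1.0, 0.0]
force: [0.5, 0.7, -1.0]
width: 0.0405
grasp_force: 20.0
```

Emit:
servo_tool:
  series:
    - [[0,0,0],[0,0,0]]
    - [[0,0,0],[0,0,0]]
    - [[0,0,0],[0,0,0]]
    - [[0,0,0],[0,0,0]]

```text
clock: 25.88
ee_pos: [0.5185, 0.3714, 0.0384]
tool_rot: [0.0, 0.0, 1.0, 0.0]
force: [-1.0, -0.2, -1.0]
width: 0.0407
grasp_force: 20.0
```

Emit:
servo_tool:
  series:
    - [[0,0,0.0015],[0,0,0]]
    - [[0,0,0.003],[0,0,0]]
    - [[0,0,0.004],[0,0,0]]
    - [[0,0,0.004],[0,0,0]]
    - [[0,0,0.004],[0,0,0]]
    - [[0,0,0.004],[0,0,0]]

```text
clock: 26.38
ee_pos: [0.5185, 0.3714, 0.0366]
tool_rot: [0.0, 0.0, 1.0, -0.0]
force: [-2.9, -1.3, 5.3]
width: 0.0405
grasp_force: 20.0
```

Contact (5 N). Release and rise.

Emit:
servo_tool:
  series:
    - [[0,0,0],[0,0,0]]
    - [[0,0,0],[0,0,0]]
    - [[0,0,0],[0,0,0]]
    - [[0,0,0],[0,0,0]]
  claw: 0.35

```text
clock: 26.72
ee_pos: [0.5182, 0.3712, 0.0355]
tool_rot: [-0.0, 0.0, 1.0, -0.0]
force: [-0.2, 0.4, -0.8]
width: 0.0598
grasp_force: 0.0
```

Emit:
servo_tool:
  series:
    - [[0,0,-0.02],[0,0,0]]
    - [[0,0,-0.06],[0,0,0]]
    - [[0,0,-0.12],[0,0,0]]
    - [[0,0,-0.18],[0,0,0]]
    - [[0,0,-0.24],[0,0,0]]
    - [[0,0,-0.3],[0,0,0]]
    - [[0,0,-0.31],[0,0,0]]
    - [[0,0,-0.31],[0,0,0]]

```text
clock: 27.38
ee_pos: [0.5203, 0.3723, 0.2269]
tool_rot: [0.004, 0.0, 1.0, 0.002]
force: [0.0, -0.1, -0.4]
width: 0.0598
grasp_force: 0.0
```

```bash
python3 - <<'E'
from h import *
plan([.43,-.122,.23],90)
E
```

```text
shift [ 0.1504 -0.8238 -0.0092] turn [ 0.0006  0.0012 -0.    ] cur yaw 90.0 rows 13.0
```

Emit:
servo_tool:
  series:
    - [[0.01,-0.06,0],[0,0,0]]
    - [[0.022,-0.125,0],[0,0,0]]
    - [[0.035,-0.19,0],[0,0,0]]
    - [[0.047,-0.255,0],[0,0,0]]
    - [[0.058,-0.32,0],[0,0,0]]
    - [[0.07,-0.385,0],[0,0,0]]
    - [[0.082,-0.45,0],[0,0,0]]
    - [[0.094,-0.515,0],[0,0,0]]
  claw: 0

```text
clock: 28.05
ee_pos: [0.46, 0.0608, 0.2199]
tool_rot: [-0.001, -0.0, 1.0, 0.0]
force: [-0.8, -0.7, -0.6]
width: 0.0919
grasp_force: 0.0
```

Emit:
servo_tool:
  series:
    - [[0.012,-0.065,0],[0,0,0]]
    - [[0.024,-0.13,0],[0,0,0]]
    - [[0.036,-0.195,0],[0,0,0]]
    - [[0.048,-0.26,0],[0,0,0]]
    - [[0.052,-0.295,0],[0,0,0]]
    - [[0.055,-0.305,0],[0,0,0]]
    - [[0.055,-0.305,0],[0,0,0]]
    - [[0.055,-0.305,0],[0,0,0]]

```text
clock: 28.72
ee_pos: [0.4283, -0.1198, 0.2207]
tool_rot: [-0.001, 0.0, 1.0, 0.001]
force: [0.4, -0.2, 0.3]
width: 0.092
grasp_force: 0.0
```

Emit:
servo_tool:
  series:
    - [[0,0,0],[0,0,0]]
    - [[0,0,0],[0,0,0]]
    - [[0,0,0],[0,0,0]]
    - [[0,0,0],[0,0,0]]
    - [[0,0,0],[0,0,0]]
    - [[0,0,0],[0,0,0]]

```text
clock: 29.22
ee_pos: [0.4289, -0.1204, 0.2218]
tool_rot: [0.0, -0.0, 1.0, 0.0]
force: [0.4, -0.6, 0.4]
width: 0.0918
grasp_force: 0.0
```

```bash
python3 - <<'E'
from h import *
im=save('wrist','w9.png');print(bot.get_obs()['ee_pos'],bot.get_obs()['width'])
print([(np.round(w2('wrist',d['at']),4).tolist(),round(d['p'],2)) for d in bot.spot_point('large_round','wrist')[:3]])
a=px('wrist',[.436,-.127,.02])[0].astype(int);print(a)
cv2.imwrite('pics/c9.png',cv2.resize(im[a[1]-40:a[1]+40,a[0]-40:a[0]+40,::-1],(480,480),interpolation=cv2.INTER_CUBIC))
E
```

```text
[ 0.42888262 -0.12050524  0.22176251] 0.09166876350511954
[([0.4364, -0.1273, 0.0026], 0.57), ([0.6478, 0.011, 0.0012], 0.3)]
[314 187]
```

View pics/c9.png

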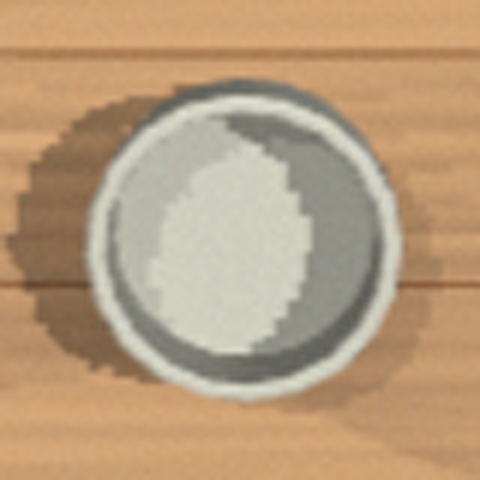

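```bash
python3 - <<'E'
from h import *
s=ray('wrist',(274+244/6-.4,147+246/6-.4),.026);print(s)
plan([s[0],s[1],.05],90)
E
```

```text
[ 0.43515203 -0.12717539  0.026     ]
shift [-0.0105 -0.0109  0.2863] turn [-0.  0. -0.] cur yaw 90.0 rows 5.0
```

Emit:
servo_tool:
  series:
    - [[-0.01,-0.011,0.06],[0,0,0]]
    - [[-0.01,-0.011,0.12],[0,0,0]]
    - [[-0.01,-0.011,0.18],[0,0,0]]
    - [[-0.01,-0.011,0.24],[0,0,0]]
    - [[-0.01,-0.011,0.275],[0,0,0]]
    - [[-0.01,-0.011,0.285],[0,0,0]]
    - [[-0.01,-0.011,0.285],[0,0,0]]
    - [[-0.01,-0.011,0.285],[0,0,0]]

```text
clock: 29.98
ee_pos: [0.4357, -0.1279, 0.0519]
tool_rot: [0.001, 0.0, 1.0, -0.0]
force: [1.0, 0.7, 1.1]
width: 0.0921
grasp_force: 0.0
```

```bash
python3 - <<'E'
from h import *
plan([.4353,-.1272,.0115],90)
E
```

```text
shift [0.0007 0.0011 0.0673] turn [-0.0001  0.0002 -0.    ] cur yaw 90.0 rows 1.0
```

Emit:
servo_tool:
  series:
    - [[0,0.001,0.025],[0,0,0]]
    - [[0,0.001,0.05],[0,0,0]]
    - [[0,0.001,0.066],[0,0,0]]
    - [[0,0.001,0.066],[0,0,0]]
    - [[0,0.001,0.066],[0,0,0]]
    - [[0,0.001,0.066],[0,0,0]]
    - [[0,0.001,0.066],[0,0,0]]
    - [[0,0.001,0.066],[0,0,0]]

```text
clock: 30.65
ee_pos: [0.4355, -0.1271, 0.012]
tool_rot: [0.001, 0.0, 1.0, -0.0]
force: [-0.7, -0.9, -0.2]
width: 0.0919
grasp_force: 0.0
```

Emit:
servo_tool:
  series:
    - [[0,0,0],[0,0,0]]
    - [[0,0,0],[0,0,0]]
    - [[0,0,0],[0,0,0]]
    - [[0,0,0],[0,0,0]]
    - [[0,0,0],[0,0,0]]
    - [[0,0,0],[0,0,0]]
  claw: 1
  grip_force: 20

```text
clock: 31.15
ee_pos: [0.4348, -0.1267, 0.0112]
tool_rot: [-0.0, 0.0, 1.0, 0.0]
force: [-0.8, 0.5, 0.7]
width: 0.0646
grasp_force: 20.0
```

Emit:
servo_tool:
  series:
    - [[0,0,-0.01],[0,0,0]]
    - [[0,0,-0.03],[0,0,0]]
    - [[0,0,-0.07],[0,0,0]]
    - [[0,0,-0.12],[0,0,0]]
    - [[0,0,-0.18],[0,0,0]]
    - [[0,0,-0.24],[0,0,0]]
    - [[0,0,-0.3],[0,0,0]]
    - [[0,0,-0.3],[0,0,0]]

```text
clock: 31.82
ee_pos: [0.4386, -0.1289, 0.1992]
tool_rot: [0.006, -0.0, 1.0, -0.004]
force: [1.3, -1.3, -0.5]
width: 0.0645
grasp_force: 20.0
```

```bash
python3 - <<'E'
from h import *
o=bot.get_obs();print(o['ee_pos'],o['width'],o['force']);plan([.53,-.352,.19],90)
E
```

```text
[ 0.43857286 -0.12892236  0.19916502] 0.06449713585542304 [ 1.27895873 -1.29856145 -0.52405341]
shift [-0.1521 -0.3717  0.0197] turn [-0.0012  0.0018  0.    ] cur yaw 90.0 rows 6.0
```

Emit:
servo_tool:
  series:
    - [[-0.012,-0.03,0],[0,0,0]]
    - [[-0.035,-0.085,0],[0,0,0]]
    - [[-0.06,-0.145,0],[0,0,0]]
    - [[-0.085,-0.205,0],[0,0,0]]
    - [[-0.11,-0.265,0],[0,0,0]]
    - [[-0.135,-0.32,0],[0,0,0]]
    - [[-0.155,-0.36,0],[0,0,0]]
    - [[-0.165,-0.37,0],[0,0,0]]

```text
clock: 32.48
ee_pos: [0.5337, -0.3524, 0.1896]
tool_rot: [-0.0, 0.002, 1.0, -0.0]
force: [0.4, -0.5, -1.5]
width: 0.0643
grasp_force: 20.0
```

Emit:
servo_tool:
  series:
    - [[0,0,0],[0,0,0]]
    - [[0,0,0],[0,0,0]]
    - [[0,0,0],[0,0,0]]
    - [[0,0,0],[0,0,0]]
    - [[0,0,0],[0,0,0]]
    - [[0,0,0],[0,0,0]]
    - [[0,0,0],[0,0,0]]
    - [[0,0,0],[0,0,0]]

```text
clock: 33.15
ee_pos: [0.5338, -0.3485, 0.1913]
tool_rot: [0.0, -0.0, 1.0, -0.0]
force: [0.8, 0.1, -2.1]
width: 0.0643
grasp_force: 20.0
```

```bash
python3 - <<'E'
from h import *
im=save('wrist','w10.png');o=bot.get_obs();print(o['ee_pos'],o['width'],o['force'],np.round(o['joint_velocities'],3))
recess('wrist',im,(.488,-.354),0)
for q in ['board_large_round','large_round']:print([(np.round(w2('wrist',d['at']),4).tolist(),round(d['p'],2)) for d in bot.spot_point(q,'wrist')[:2]])
plan([.488,-.355,.09],90)
E
```

```text
[ 0.53376891 -0.34857789  0.19128558] 0.06423673376064948 [ 0.12957033  0.45156342 -1.50274631] [-0.002  0.003 -0.001 -0.001 -0.001  0.   ]
rect centre [ 0.4885 -0.3592] size mm [77.5 78. ] angle 90.0 centroid [ 0.4885 -0.3595] label 3
[([0.4908, -0.3605, -0.0004], 0.75), ([0.6465, 0.0119, 0.0007], 0.42)]
[([0.5392, -0.348, 0.1835], 0.85)]
shift [ 0.0763 -0.0105  0.1686] turn [-0.  0. -0.] cur yaw 90.0 rows 3.0
```

View pics/w10.png

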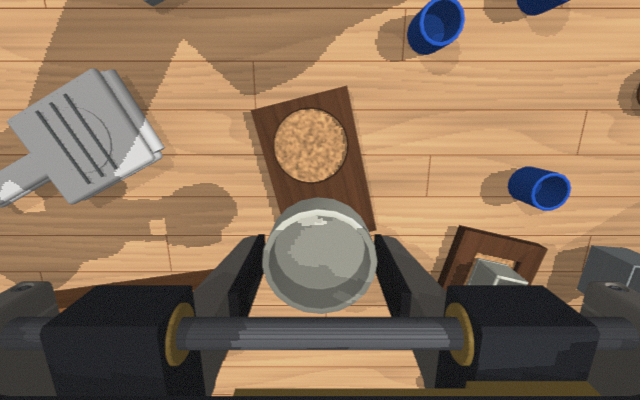

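Emit:
servo_tool:
  series:
    - [[0.035,-0.008,0.04],[0,0,0]]
    - [[0.065,-0.014,0.09],[0,0,0]]
    - [[0.0745,-0.016,0.14],[0,0,0]]
    - [[0.0745,-0.016,0.18],[0,0,0]]
    - [[0.0745,-0.016,0.21],[0,0,0]]
    - [[0.0745,-0.016,0.225],[0,0,0]]
    - [[0.0745,-0.016,0.225],[0,0,0]]
    - [[0.0745,-0.016,0.225],[0,0,0]]

```text
clock: 33.97
ee_pos: [0.4894, -0.3586, 0.0567]
tool_rot: [0.0, 0.0, 1.0, -0.0]
force: [-0.2, -0.4, -0.6]
width: 0.0641
grasp_force: 20.0
```

```bash
python3 - <<'E'
from h import *
o=bot.get_obs();print(o['ee_pos'],o['width'],o['force'],np.round(o['joint_velocities'],3))
plan([.4885,-.358,.0235],90)
E
```

```text
[ 0.48939119 -0.35857363  0.05665992] 0.06409318299360739 [-0.20937861 -0.43765359 -0.59517418] [ 0.001 -0.024 -0.027 -0.001 -0.001  0.002]
shift [0.0015 0.001  0.0553] turn [-0.0001  0.     -0.    ] cur yaw 90.0 rows 1.0
```

Emit:
servo_tool:
  series:
    - [[0,0.001,0.015],[0,0,0]]
    - [[0,0.001,0.03],[0,0,0]]
    - [[0,0.001,0.042],[0,0,0]]
    - [[0,0.001,0.05],[0,0,0]]
    - [[0,0.001,0.052],[0,0,0]]
    - [[0,0.001,0.053],[0,0,0]]
    - [[0,0.001,0.053],[0,0,0]]
    - [[0,0.001,0.053],[0,0,0]]

```text
clock: 34.63
ee_pos: [0.4893, -0.358, 0.0247]
tool_rot: [0.0, 0.0, 1.0, -0.0]
force: [0.4, -0.2, -1.5]
width: 0.0642
grasp_force: 20.0
```

Emit:
servo_tool:
  series:
    - [[0,0,0],[0,0,0]]
    - [[0,0,0],[0,0,0]]
    - [[0,0,0],[0,0,0]]

```text
clock: 34.88
ee_pos: [0.4892, -0.3579, 0.0246]
tool_rot: [0.0, 0.0, 1.0, -0.0]
force: [-0.6, 0.6, -3.3]
width: 0.0639
grasp_force: 20.0
```

Final contact expected at TCP z ≈ 0.0222.

Emit:
servo_tool:
  series:
    - [[0,0,0.0015],[0,0,0]]
    - [[0,0,0.003],[0,0,0]]
    - [[0,0,0.0045],[0,0,0]]
    - [[0,0,0.0045],[0,0,0]]
    - [[0,0,0.0045],[0,0,0]]
    - [[0,0,0.0045],[0,0,0]]

```text
clock: 35.38
ee_pos: [0.4892, -0.3578, 0.0222]
tool_rot: [0.0, 0.0, 1.0, -0.0]
force: [-3.0, 1.7, 5.8]
width: 0.0639
grasp_force: 20.0
```

Emit:
servo_tool:
  series:
    - [[0,0,0],[0,0,0]]
    - [[0,0,0],[0,0,0]]
    - [[0,0,0],[0,0,0]]
    - [[0,0,0],[0,0,0]]
  claw: 0.1

```text
clock: 35.72
ee_pos: [0.4891, -0.3577, 0.0214]
tool_rot: [0.0, 0.0, 1.0, -0.0]
force: [0.3, -0.5, 0.0]
width: 0.0825
grasp_force: 0.0
```

Emit:
servo_tool:
  series:
    - [[0,0,-0.02],[0,0,0]]
    - [[0,0,-0.06],[0,0,0]]
    - [[0,0,-0.12],[0,0,0]]
    - [[0,0,-0.18],[0,0,0]]
    - [[0,0,-0.24],[0,0,0]]
    - [[0,0,-0.3],[0,0,0]]
    - [[0,0,-0.33],[0,0,0]]
    - [[0,0,-0.33],[0,0,0]]

```text
clock: 36.38
ee_pos: [0.4913, -0.3601, 0.227]
tool_rot: [0.004, 0.0, 1.0, -0.004]
force: [0.1, -0.5, 1.1]
width: 0.0829
grasp_force: 0.0
```

Emit:
servo_tool:
  series:
    - [[0.06,0,-0.02],[0,0,0]]
    - [[0.12,0,-0.04],[0,0,0]]
    - [[0.18,0.05,-0.06],[0,0,0]]
    - [[0.2,0.1,-0.08],[0,0,0]]
    - [[0.2,0.14,-0.08],[0,0,0]]
    - [[0.2,0.14,-0.08],[0,0,0]]
    - [[0.2,0.14,-0.08],[0,0,0]]
    - [[0.2,0.14,-0.08],[0,0,0]]

```text
clock: 37.05
ee_pos: [0.369, -0.2739, 0.2669]
tool_rot: [-0.0, 0.0, 1.0, 0.0]
force: [0.3, -0.4, -0.1]
width: 0.0827
grasp_force: 0.0
```

```bash
python3 - <<'E'
from h import *
print(bot.get_obs()['clock'])
im=save('top','t9.png');im2=save('scene','s9.png')
for c in ['top','scene']:
  for q in ['large_round','small_round','large_square','small_square','funnel','spice_tin']:
    print(c,q,[(np.round(w2(c,d['at']),3).tolist(),round(d['p'],2)) for d in bot.spot_point(q,c)[:4]])
o=np.zeros((600,800,3),np.uint8)
for i,(x,y,) in enumerate([(.4885,-.358),(.5188,.3715),(.6165,.1675),(.6485,-.1395)]):
    for j,(c,m) in enumerate((('top',im),('scene',im2))):
        a=px(c,[x,y,.02])[0].astype(int);k=32
        t=cv2.resize(m[max(0,a[1]-k):a[1]+k,a[0]-k:a[0]+k,::-1],(200,200),interpolation=cv2.INTER_CUBIC)
        o[j*200:j*200+200,i*200:i*200+200]=t
cv2.imwrite('pics/f.png',o[:400])
E
```

```text
37.05
top large_round [([0.494, -0.357, 0.014], 0.94)]
top small_round [([0.522, 0.37, 0.013], 0.81), ([0.535, -0.103, 0.0], 0.81), ([0.335, -0.131, 0.002], 0.57), ([0.37, -0.236, 0.004], 0.55)]
top large_square [([0.611, 0.168, 0.013], 0.76)]
top small_square [([0.646, -0.14, 0.012], 0.96)]
top funnel [([0.358, 0.292, 0.006], 0.73)]
top spice_tin [([0.645, 0.013, 0.003], 0.64)]
scene large_round [([0.49, -0.36, 0.01], 0.81), ([0.359, 0.29, 0.005], 0.17)]
scene small_round [([0.334, -0.128, 0.001], 0.74), ([0.534, -0.1, 0.001], 0.59), ([0.518, 0.371, 0.004], 0.57), ([0.375, -0.236, -0.004], 0.55)]
scene large_square [([0.614, 0.167, 0.016], 0.55), ([0.516, 0.371, 0.008], 0.42)]
scene small_square [([0.647, -0.139, 0.01], 0.92)]
scene funnel [([0.36, 0.292, 0.002], 0.85)]
scene spice_tin [([0.644, 0.015, -0.001], 0.78)]
```

View pics/f.png

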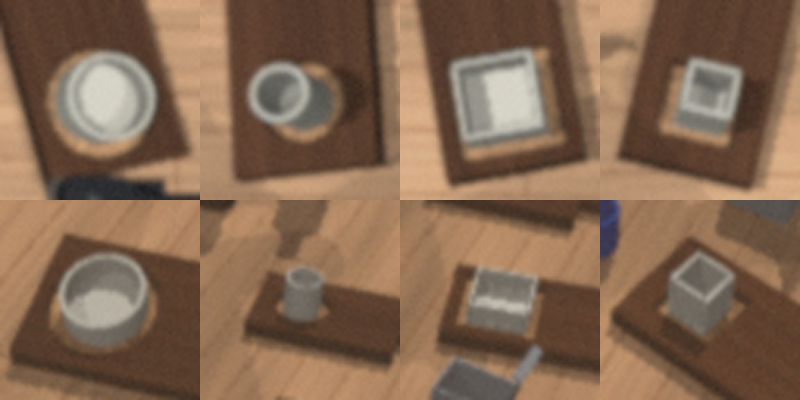

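The crops show all four dishes sitting upright inside the cork recesses of their own boards. The detections put each one about 11 mm up and within a few mm of centre, and the funnel and tin have not moved.

```bash
python3 -c "
from station import bot
print(bot.finish_job())"
```

```text
the job is handed in; nothing more can be done
None
```

All four dishes stand in their own board recesses, the funnel and spice tin are where they were, and the job was handed in at about 37 s (limit 122 s); no verdict was returned.

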